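# Stow two sample bottles in the bolted sea rack

## Robot

A 6-joint arm with a two-finger parallel gripper is mounted at the origin on the work surface. World frame = base frame: x ahead of the robot, y to its left, z up, the work surface at z = 0. Lengths are in mm, angles in rad, forces in N, time in s.
With the tool pointing down it reaches from about 300 to 775 mm from the base axis. Payload 14.6 kg.
Tool frame: the origin (TCP) lies at the very end of the fingers, on their centre line; the grasp point (between the pads) lies 19 mm behind it; z points along the fingers, y is the line along which they close (so a half turn about z gives the same grasp; the last joint's range is limited). The gripper opens to 94 mm and grips with 3 to 60 N. Pads are 16 mm wide; open, the fingers measure 119 mm over their backs; the gripper's body (75 mm by 177 mm) begins 78 mm behind the grasp point.
Start: joints at [-1.364, 0.3, 1.521, -0, 1.321, -0.067], TCP at [148.709, -529.504, 205.446] pointing down, gripper open.
Joint ranges: [-3.03, 3.03], [-0.79, 2.21], [0.23, 2.52], [-1.04, 4.18], [0, 3.07], [-2.55, 2.55]. Speed limits (rad/s): [2.22, 2.22, 2.57, 3.14, 3.14, 3.14].

## Interface

Orientations are given as [roll, pitch, yaw] about the fixed x, y, z axes, in that order (R = Rz(yaw) Ry(pitch) Rx(roll)).
In Python, from cell import manip gives the robot as it stands. The module is installed in compiled form; this text tells all that it offers.
- The arm moves only by the shell command python3 -m inch 'ROWS' [FORCE]. ROWS is JSON, a list of rows, each an object of numbers: "gripper": the opening, from 0 (shut) to 1 (fully open); "dx", "dy", "dz": the shift along the world's x, y, z in m; "wx", "wy", "wz": the turn, a rotation vector about the world's x, y, z in degrees. A call has exactly 5 rows; each row is the pose to reach, as a shift and turn from the pose commanded when the call began; what a row does not reach only later rows make up. A row lasts 1/12 s, in which the tool goes at most 41.7 mm and 7.16 degrees, less where a joint would pass 70% of its speed; a pose out of reach is approached as far as the arm can. A call with a gripper value outside its range is refused whole. The fingers move at their own pace and stop on an object; FORCE is the grip in N (left out, the last holds). Time passes only in rows, so rows that repeat a pose let the fingers close, or fill a call up. It gives the time, the measured TCP pose, the force, the opening and the grip force at its end, in the units of the state.
- manip.read_state(): the state, without advancing time (a new reading comes with each control period).
- manip.camera(name): name is "side" or "top" or "wrist"; returns the picture (420x560x3 uint8, blue, green, red); there is no depth.
- manip.camera_info(name): a dict with "camera_matrix" (3x3 intrinsics, pixels), "D" ([k1, k2, p1, p2, k3] as OpenCV has them; the pictures are not rectified), "R" (3x3) and "t" (3): a world point X has camera coordinates R X + t; the wrist camera has in their place "tool_from_camera" (4x4, takes a point from camera to tool coordinates, whose origin is the TCP and whose axes are the flange's). Camera axes: x right, y down, z forward; pixel columns grow to the right and rows downward; lengths in mm; the calibration is good to about 2 mm. A picture is of the moment at which its call begins: read the wrist's pose just before it. camera_info takes no time and is no camera call.
- manip.sign_off(): hands the job in; it is judged then, once.
The state is a dict: "clock": time; "joints": joint angles; "qd": joint speeds; "effort": joint torques, N m; "eef_pos": TCP position; "eef_rot": TCP orientation; "wrist_force": force on the tool from outside, world axes, zero at the start; "moment": the same for the moment, N m; "finger_gap": finger opening in mm; "finger_force": force on a finger pad.
Only numpy, scipy, OpenCV 4.12 (cv2) and the standard library are available. Lean on these libraries where they do the work, as an engineer would, in place of code of your own. Each camera call takes 0.05 s, during which the arm holds its last target. There are 200 camera calls.

## Task

Stow the two brown sample bottles in the low metal rack and bolt them in for sea. Set each one down on the bench in front of the rack's open side and roll it in along the bench rather than lowering it in from above: first the short fat jar, fully home in the narrow bay at the back stop, then the long thin tube up against it in the wide bay. Then slide the bolt fully across the mouth behind them, and leave the other bench things where they stand.

Things in the scene. Friction and masses are not known exactly. Their poses are not given: they have to be found in the camera images.
- jar_mid (a point): Centre of the jar: short fat brown bottle with a black cap, lying on its side; 110 mm long, 56 mm diameter over its whole length, about 0.25 kg. Its x axis runs along its length; y and z turn as it rolls. Centre 28 mm above the bench. Rolls easily, but stops within a few mm if let go slowly. Which way the cap points does not matter.
- tube_mid (a point): Centre of the tube: long thin brown bottle with a black cap, lying on its side; 160 mm long, 46 mm diameter over its whole length, about 0.22 kg. Its x axis runs along its length; y and z turn as it rolls. Centre 23 mm above the bench. Which way the cap points does not matter.
- rack: Low grey metal rack fixed to the bench, no floor: bottles roll in on the bench. Origin on the bench, middle of the back stop's inner face; x points into the stop (about away from the robot), y left, z up. Stop 50 mm high, 14 thick, 200 wide; sides 40 mm high. Open above and at the mouth, x = -106 mm, with at least 150 mm of free bench in front. Bolt guide 38 mm high at x -100 to -130, y 100 to 136 mm.
- jar_home (a point): Home of the jar's centre, at rack x = -28, y = 0 mm, 28 mm up: jar touching the stop, its length along rack y. It lies in the narrow bay (x = -36 to 0 mm, 122 mm wide, too narrow for the tube), whose cheeks flare out from x = -36 to -50 mm.
- tube_home (a point): Home of the tube's centre, at rack x = -79, y = 0 mm, 23 mm up: tube touching the jar, its length along rack y. It lies in the wide bay (x = -106 to -50 mm, 172 mm between its rails), which the jar must pass first.
- bolt (a joint): Bolt travel in m: 0 = fully across the mouth (closed); 0.14 to 0.17 = drawn open to rack +y, clear of the mouth. About 1.5 N of friction plus light damping; stays where it is left. Bar at rack x = -120 to -108 mm, 11 to 31 mm above the bench, 180 mm long; closed, it spans rack y = -50 to 130 mm, about 6 mm behind the tube; it jams on a tube that is not home.
- bolt_knob (a point): Grip point on the axis of the bolt's upright steel post, 72 mm above the bench. Post 16 mm diameter, 31 to 98 mm above the bench, with a 22 mm dark head (top 10 mm). It stands at rack x = -114 mm, y = the joint value; move it along rack -y to close.
Mind the look-alikes: they are no part of the job. What is shaped like the part that bears tube_mid but green or red is not meant.

How it is judged (in metres and radians):
On the way, in this order (a step that is already met when the one before it is completed fails the run):
1. the jar is home at the back stop while the bolt is open (x of jar_mid in the frame of rack between -0.04 and 0 m and y of jar_mid in the frame of rack between -0.02 and 0.02 m and angle between the x axis of jar_mid and the y axis of rack, either way round below 0.12 rad and height (world z) of jar_mid below 0.034 m and value of joint bolt above 0.1 m), for 0.2 s.
2. the tube is in the wide bay behind the jar (x of tube_mid in the frame of rack between -0.11 and 0 m and y of tube_mid in the frame of rack between -0.02 and 0.02 m and angle between the x axis of each of tube_mid, jar_mid and the y axis of rack, either way round below 0.12 rad and height (world z) of tube_mid below 0.029 m and x of jar_mid in the frame of rack between -0.04 and 0 m and y of jar_mid in the frame of rack between -0.02 and 0.02 m and height (world z) of jar_mid below 0.034 m), for 0.2 s.
3. the bolt is fully across (value of joint bolt below 0.012 m), for 0.2 s.
At the end, for the whole second after the job is handed in: The jar lies in the narrow bay with its centre within 12 mm of home, the tube lies in the wide bay against it within 19 mm of home, both along the rack's y within 0.12 rad, within 20 mm of the middle and on the bench; the bolt is within 12 mm of fully across; both bottles at rest (x of jar_mid in the frame of rack between -0.04 and 0 m and y of jar_mid in the frame of rack between -0.02 and 0.02 m and angle between the x axis of each of jar_mid, tube_mid and the y axis of rack, either way round below 0.12 rad and height (world z) of jar_mid below 0.034 m and x of tube_mid in the frame of rack between -0.098 and 0 m and y of tube_mid in the frame of rack between -0.02 and 0.02 m and height (world z) of tube_mid below 0.029 m and value of joint bolt below 0.012 m and linear speed of each of jar, tube below 0.02 m/s); the robot touches nothing.
It fails at once if the jar is lowered into the rack from above (off the bench between its sides) instead of rolled in (height (world z) of jar_mid between 0.04 and 0.066 m and x of jar_mid in the frame of rack between -0.1 and 0.02 m and y of jar_mid in the frame of rack between -0.09 and 0.09 m).
It fails at once if the tube is lowered into the rack from above (off the bench between its sides) instead of rolled in (height (world z) of tube_mid between 0.035 and 0.061 m and x of tube_mid in the frame of rack between -0.1 and 0.02 m and y of tube_mid in the frame of rack between -0.09 and 0.09 m).
It fails at once if a bystander (white bottle, beaker or grey box) is pushed more than 30 mm or tipped over (distance of any of reagent, beaker, pipette_box from where it was at the start of the episode above 0.03 m or angle between any of reagent, beaker, pipette_box's own z axis and vertical above 0.5 rad).
It also fails if it takes over 72 s, if anything falls off the work surface, if the arm or the gripper's body presses on something with over 40 N, if the wrist force passes 120 N, or if a joint passes its speed limit or range.

## Working session

There is one attempt and no reset: what is moved stays moved. The work goes in short steps, Python scripts to look and compute and a shell command to move; the robot and the scene stay as the last step left them, time stands still between calls to the robot, and variables do not carry over. Pictures are saved under pics/ and viewed, at most 10 in all, crops included, and the job is handed in when it is done.

```bash
mkdir -p pics
python3 - <<'E'
from cell import manip
import cv2,numpy as np
for n in("top","side"):
    im=manip.camera(n);cv2.imwrite(f"pics/{n}0.png",im)
    i=manip.camera_info(n);print(n,np.round(i["camera_matrix"],1).tolist(),i["D"],np.round(i["R"],3).tolist(),i["t"])
print(manip.camera_info("wrist"));print(manip.read_state())
E
```

```text
top [[529.5, 0.0, 278.5], [0.0, 529.5, 218.4], [0.0, 0.0, 1.0]] [0.03998963 0.         0.         0.         0.        ] [[-0.026, -1.0, 0.015], [-0.997, 0.025, -0.071], [0.07, -0.016, -0.997]] [-257.7137083   625.60033762 1181.13533016]
side [[483.3, 0.0, 278.3], [0.0, 483.3, 205.2], [0.0, 0.0, 1.0]] [-0.01764919  0.          0.          0.          0.        ] [[0.994, -0.108, 0.016], [-0.039, -0.492, -0.87], [0.102, 0.864, -0.493]] [-628.40248759  -23.77156827 1278.11448469]
{'camera_matrix': array([[333.32725525,   0.        , 280.45518277],
       [  0.        , 333.32725525, 205.2208578 ],
       [  0.        ,   0.        ,   1.        ]]), 'D': array([-0.0633604,  0.       ,  0.       ,  0.       ,  0.       ]), 'tool_from_camera': array([[ 7.59902166e-05, -9.65715401e-01, -2.59603079e-01,
         7.52668923e+01],
       [ 9.99999903e-01,  1.85974382e-04, -3.99102028e-04,
         1.03164073e-01],
       [ 4.33698497e-04, -2.59603023e-01,  9.65715321e-01,
        -1.79601512e+02],
       [ 0.00000000e+00,  0.00000000e+00,  0.00000000e+00,
         1.00000000e+00]])}
{'clock': 0.1, 'joints': array([-1.36358758e+00,  3.00428022e-01,  1.52149364e+00,  4.53923281e-06,
        1.32070589e+00, -6.65636811e-02]), 'qd': array([-7.90448618e-04, -1.31795054e-03, -2.19552052e-03,  1.25323985e-03,
       -4.43876778e-04, -1.70385080e-05]), 'effort': array([-6.68748617e-04, -5.32647371e+01, -3.53284192e+01,  7.08742091e-02,
        2.35048332e-02, -6.08341861e-05]), 'eef_pos': array([ 148.67161379, -529.28902707,  204.9469521 ]), 'eef_rot': array([-3.14056035e+00, -7.32222840e-05,  2.73771260e-01]), 'wrist_force': array([-0.9909061 , -0.75108173,  0.16398378]), 'moment': array([-0.01049828, -0.03930793, -0.00499159]), 'finger_force': 0.0, 'finger_gap': 93.92891638470816}
```

View pics/top0.png

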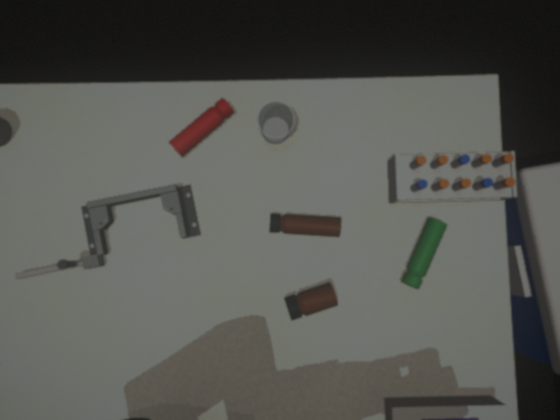

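View pics/side0.png

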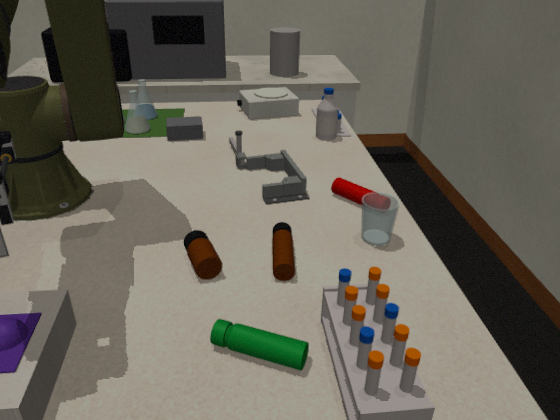

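Top view shows the brown tube at (306,225) and the brown jar at (312,300). The look-alikes are the red bottle (202,127) and the green bottle (425,253), so I choose the two brown ones. The rack is at about (140,215), with its mouth toward the bottom of the picture, and the bolt post is near (68,264). The bystanders are the beaker at (276,123), the white bottle at (3,130) and the grey box, seen in the side view at (185,128).

```bash
cat > h.py <<'E'
import cv2,numpy as np
from cell import manip
from scipy.spatial.transform import Rotation as Ro
def ray(name,px,st=None):
    i=manip.camera_info(name)
    u=cv2.undistortPoints(np.array(px,float).reshape(-1,1,2),i["camera_matrix"],i["D"]).reshape(-1,2)
    d=np.c_[u,np.ones(len(u))]
    if name=="wrist":
        T=np.eye(4);T[:3,:3]=Ro.from_euler("xyz",st["eef_rot"]).as_matrix();T[:3,3]=st["eef_pos"]
        T=T@i["tool_from_camera"];return T[:3,3],d@T[:3,:3].T
    R,t=i["R"],i["t"];return -R.T@t,d@R
def onz(name,px,z,st=None):
    c,d=ray(name,px,st);return c+d*((z-c[2])/d[:,2])[:,None]
E
python3 - <<'E'
from h import *
im=cv2.imread("pics/top0.png")
hsv=cv2.cvtColor(im,cv2.COLOR_BGR2HSV)
for nm,(x0,y0,x1,y1),z in(("jar",(275,275,350,325),28),("tube",(260,205,350,245),23)):
    s=im[y0:y1,x0:x1];h=hsv[y0:y1,x0:x1]
    m=((h[...,1]>110)|(h[...,2]<60)).astype(np.uint8)
    m=cv2.morphologyEx(m,cv2.MORPH_OPEN,np.ones((3,3)))
    c=max(cv2.findContours(m,0,2)[0],key=cv2.contourArea)+np.array([x0,y0])
    r=cv2.minAreaRect(c);b=cv2.boxPoints(r);p=onz("top",b,z)
    print(nm,r,np.round(p.mean(0),1))
    for k in(0,1):
        e=p[k+1]-p[k];print(" side",np.linalg.norm(e),np.degrees(np.arctan2(e[1],e[0])))
    cv2.drawContours(im,[np.intp(b)],0,(0,255,255),1)
A=cv2.resize(im[170:290,10:210],(800,480),interpolation=cv2.INTER_CUBIC)
cv2.imwrite("pics/rack.png",cv2.convertScaleAbs(A,alpha=1.6))
cv2.imwrite("pics/bot.png",cv2.convertScaleAbs(cv2.resize(im[195:330,255:355],(400,540)),alpha=1.6))
E
```

```text
jar ((310.25732421875, 300.75360107421875), (22.78163719177246, 46.948177337646484), 71.14684295654297) [ 431.9 -340.    28. ]
 side 105.57221057595333 -72.82939113341476
 side 50.641068394240165 -162.88381969535519
tube ((276.0, 222.5), (17.0, 10.0), 90.0) [ 609.9 -267.6   23. ]
 side 22.79274039461638 -91.41338744291258
 side 38.783491912794204 178.50089416405876
```

View pics/rack.png

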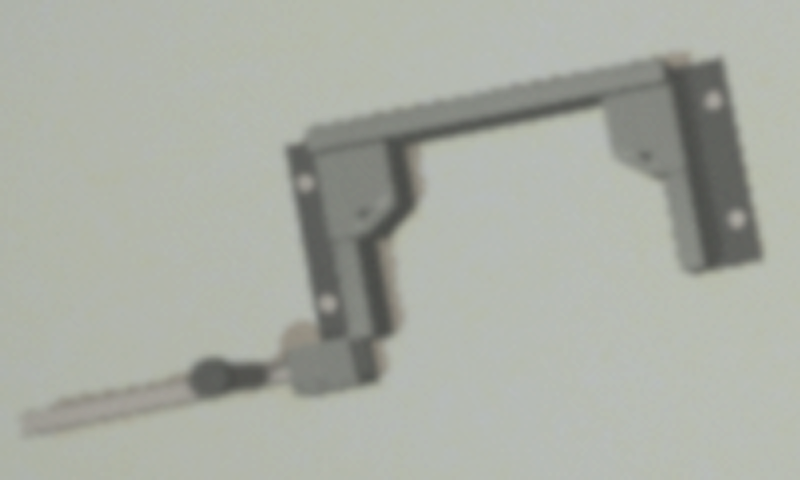

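View pics/bot.png

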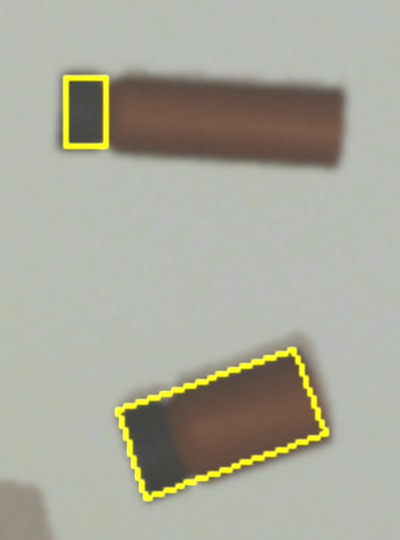

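Left crop: rack back-stop top-face corners are at about (308,132), (660,60), (318,152) and (668,82), and the post head is at (212,375). Right crop: both bodies are brown with black caps. The tube's end centres are at (60,110) and (342,125), and the jar's box fits.

Run:
```python
from h import *
f=lambda p:np.array(p)/4+np.array([10,170])-.4
s=onz("top",f([(308,132),(660,60),(318,152),(668,82)]),50)
print("stop",np.round(s,1).tolist(),np.linalg.norm(s[0]-s[1]),np.linalg.norm(s[2]-s[3]),np.linalg.norm(s[0]-s[2]))
d=s[2]-s[3]+s[0]-s[1];a=np.arctan2(d[1],d[0])-np.pi/2;print("rack yaw",a)
o=(s[2]+s[3])/2
c,sn=np.cos(a),np.sin(a)
def tr(p): q=p-o; return np.round(np.c_[q[:,0]*c+q[:,1]*sn,-q[:,0]*sn+q[:,1]*c],1).tolist()
print("origin",o)
print("right rail front exp(-106,-86),(-106,-100)",tr(onz("top",f([(690,270),(708,265)]),40)))
print("left rail front exp(-106,100)(-106,86)",tr(onz("top",f([(348,338),(373,335)]),40)))
k=onz("top",f([(212,375)]),98);print("knob",k,tr(k),"exp x -114")
g=lambda p:np.array(p)/4+np.array([255,195])-.4
t=onz("top",g([(60,110),(343,125)]),23);e=t[1]-t[0];print("tube",t.mean(0),np.linalg.norm(e),np.degrees(np.arctan2(e[1],e[0])))
```

```text
stop [[662.6, 149.7, 50.0], [698.3, -43.7, 50.0], [651.4, 144.3, 50.0], [685.9, -48.0, 50.0]] 196.6909378199614 195.33870470853896 12.459175030248796
rack yaw 0.17999067390869472
origin [668.63633042  48.15739074  50.        ]
right rail front exp(-106,-86),(-106,-100) [[-104.7, -88.0], [-104.0, -98.3]]
left rail front exp(-106,100)(-106,86) [[-103.2, 103.3], [-104.4, 89.7]]
knob [[530.51398096 182.70200169  98.        ]] [[-111.8, 157.1]] exp x -114
tube [ 604.82363137 -333.51800951   23.        ] 161.41120669180674 -94.46509744946643
```

```bash
python3 -m inch '[{"dx":0.02,"dy":0.013,"wz":7,"gripper":1},{"dx":0.045,"dy":0.03,"wz":14,"gripper":1},{"dx":0.075,"dy":0.05,"wz":21,"gripper":1},{"dx":0.105,"dy":0.07,"wz":28,"gripper":1},{"dx":0.13,"dy":0.087,"wz":35,"gripper":1}]' 25
python3 -m inch '[{"dx":0.025,"dy":0.017,"wz":7,"gripper":1},{"dx":0.05,"dy":0.034,"wz":14,"gripper":1},{"dx":0.075,"dy":0.05,"wz":21,"gripper":1},{"dx":0.1,"dy":0.067,"wz":28,"gripper":1},{"dx":0.12,"dy":0.08,"wz":35,"gripper":1}]'
python3 -m inch '[{"dx":0.015,"dy":0.01,"dz":-0.02,"wz":7,"gripper":1},{"dx":0.033,"dy":0.022,"dz":-0.04,"wz":14,"gripper":1},{"dx":0.033,"dy":0.022,"dz":-0.06,"wz":21.5,"gripper":1},{"dx":0.033,"dy":0.022,"dz":-0.08,"wz":21.5,"gripper":1},{"dx":0.033,"dy":0.022,"dz":-0.08,"wz":21.5,"gripper":1}]'
python3 - <<'E'
from h import *
s=manip.read_state();im=manip.camera("wrist");cv2.imwrite("pics/w1.png",im);print(s["eef_pos"],s["eef_rot"],s["joints"])
h=cv2.cvtColor(im,cv2.COLOR_BGR2HSV);m=((h[...,1]>110)&(h[...,0]<20)&(h[...,2]>25)).astype(np.uint8)
m=cv2.morphologyEx(m,cv2.MORPH_OPEN,np.ones((5,5)))
c=max(cv2.findContours(m,0,2)[0],key=cv2.contourArea);r=cv2.minAreaRect(c);print(r,onz("wrist",[r[0]],28,s))
E
```

```text
[ 148.67161379 -529.28902707  204.9469521 ] [-3.14056035e+00 -7.32222840e-05  2.73771260e-01] [-1.36358758e+00  3.00428022e-01  1.52149364e+00  4.53923281e-06
  1.32070589e+00 -6.65636811e-02]
((406.27349853515625, 397.48162841796875), (19.2658634185791, 307.1372375488281), 86.50831604003906) [[ -85.78035394 -772.86760743   28.        ]]validation failed for argument at $[0]...
validation failed for argument at $[0]...
validation failed for argument at $[0]...
```

View pics/w1.png

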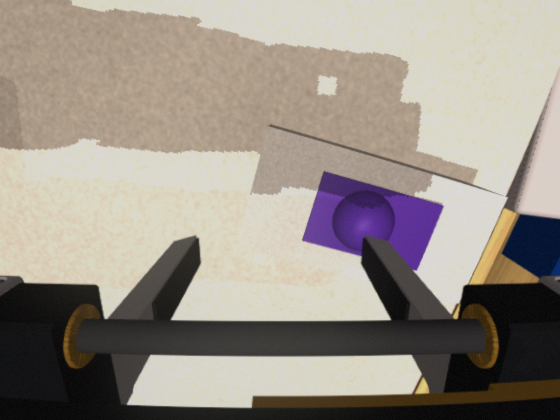

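The move was refused and the wrist view is unchanged: only a purple object at (370,220), no bottles. Rows probably need every key, so I'll retry with all of them.

```bash
python3 -m inch '[{"dx":0.02,"dy":0.013,"dz":0,"wx":0,"wy":0,"wz":7,"gripper":1},{"dx":0.045,"dy":0.03,"dz":0,"wx":0,"wy":0,"wz":14,"gripper":1},{"dx":0.075,"dy":0.05,"dz":0,"wx":0,"wy":0,"wz":21,"gripper":1},{"dx":0.105,"dy":0.07,"dz":0,"wx":0,"wy":0,"wz":28,"gripper":1},{"dx":0.13,"dy":0.087,"dz":0,"wx":0,"wy":0,"wz":35,"gripper":1}]' 25
```

```text
clock: 0.57
eef_pos: [280.2, -441.1, 205.3]
eef_rot: [-3.141, -0.0, 0.891]
wrist_force: [-0.2, -0.2, -0.1]
finger_gap: 94.0
finger_force: 0.0
```

```bash
python3 -m inch '[{"dx":0.025,"dy":0.017,"dz":0,"wx":0,"wy":0,"wz":7,"gripper":1},{"dx":0.05,"dy":0.034,"dz":0,"wx":0,"wy":0,"wz":14,"gripper":1},{"dx":0.075,"dy":0.05,"dz":0,"wx":0,"wy":0,"wz":21,"gripper":1},{"dx":0.1,"dy":0.067,"dz":0,"wx":0,"wy":0,"wz":28,"gripper":1},{"dx":0.12,"dy":0.08,"dz":0,"wx":0,"wy":0,"wz":35,"gripper":1}]'
python3 -m inch '[{"dx":0.015,"dy":0.01,"dz":-0.02,"wx":0,"wy":0,"wz":7,"gripper":1},{"dx":0.033,"dy":0.022,"dz":-0.04,"wx":0,"wy":0,"wz":14,"gripper":1},{"dx":0.033,"dy":0.022,"dz":-0.06,"wx":0,"wy":0,"wz":21.5,"gripper":1},{"dx":0.033,"dy":0.022,"dz":-0.08,"wx":0,"wy":0,"wz":21.5,"gripper":1},{"dx":0.033,"dy":0.022,"dz":-0.08,"wx":0,"wy":0,"wz":21.5,"gripper":1}]'
python3 - <<'E'
from h import *
s=manip.read_state();im=manip.camera("wrist");cv2.imwrite("pics/w2.png",im);print(s["eef_pos"],s["eef_rot"],s["joints"])
E
```

```text
clock: 0.98
eef_pos: [400.2, -361.0, 205.3]
eef_rot: [-3.141, -0.0, 1.502]
wrist_force: [0.1, -0.7, 0.3]
finger_gap: 94.1
finger_force: 0.0
clock: 1.4
eef_pos: [430.6, -339.0, 121.6]
eef_rot: [-3.138, -0.005, 1.872]
wrist_force: [0.1, 0.8, -0.4]
finger_gap: 94.1
finger_force: 0.0
[ 430.57953799 -339.02095279  121.6291332 ] [-3.13842546 -0.00529762  1.87186082] [-7.33811555e-01  3.81929594e-01  1.61591790e+00 -1.97622732e-05
  1.14991731e+00 -1.03487631e+00]
```

View pics/w2.png

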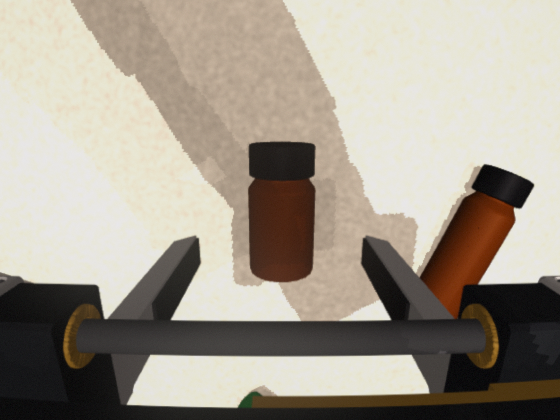

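The wrist view shows the jar centred between the fingers and aligned: cap end at (282,143), base end at (281,280).

Run:
```python
from h import *
s=manip.read_state()
for z in (20,28,40):
    p=onz("wrist",[(282,143),(281,280)],z,s);print(z,p.round(1).tolist(),p.mean(0).round(1),np.linalg.norm(p[0]-p[1]))
```

```text
20 [[416.2, -288.2, 20.0], [452.8, -409.7, 20.0]] [ 434.5 -349.    20. ] 126.83829687406944
28 [[416.0, -287.7, 28.0], [451.6, -405.7, 28.0]] [ 433.8 -346.7   28. ] 123.26261329462167
40 [[415.7, -286.8, 40.0], [449.8, -399.7, 40.0]] [ 432.7 -343.3   40. ] 117.89908792544988
```

```bash
python3 -m inch '[{"dx":0.0015,"dy":-0.0025,"dz":-0.03,"wx":0,"wy":0,"wz":0,"gripper":1},{"dx":0.0015,"dy":-0.0025,"dz":-0.065,"wx":0,"wy":0,"wz":0,"gripper":1},{"dx":0.0015,"dy":-0.0025,"dz":-0.095,"wx":0,"wy":0,"wz":0,"gripper":1},{"dx":0.0015,"dy":-0.0025,"dz":-0.112,"wx":0,"wy":0,"wz":0,"gripper":1},{"dx":0.0015,"dy":-0.0025,"dz":-0.112,"wx":0,"wy":0,"wz":0,"gripper":1}]' 25
python3 -m inch '[{"dx":0,"dy":0,"dz":0,"wx":0,"wy":0,"wz":0,"gripper":0.4},{"dx":0,"dy":0,"dz":0,"wx":0,"wy":0,"wz":0,"gripper":0.4},{"dx":0,"dy":0,"dz":0,"wx":0,"wy":0,"wz":0,"gripper":0.4},{"dx":0,"dy":0,"dz":0,"wx":0,"wy":0,"wz":0,"gripper":0.4},{"dx":0,"dy":0,"dz":0,"wx":0,"wy":0,"wz":0,"gripper":0.4}]' 25
```

```text
clock: 1.87
eef_pos: [432.1, -342.4, 11.3]
eef_rot: [-3.139, -0.004, 1.869]
wrist_force: [-0.2, 0.3, 0.2]
finger_gap: 94.0
finger_force: 0.0
clock: 2.28
eef_pos: [433.6, -343.3, 14.5]
eef_rot: [3.141, 0.001, 1.871]
wrist_force: [0.9, 0.7, -0.3]
finger_gap: 64.1
finger_force: 0.0
```

```bash
python3 -m inch '[{"dx":0,"dy":0,"dz":0,"wx":0,"wy":0,"wz":0,"gripper":0.4},{"dx":0,"dy":0,"dz":0,"wx":0,"wy":0,"wz":0,"gripper":0.4},{"dx":0,"dy":0,"dz":0,"wx":0,"wy":0,"wz":0,"gripper":0.4},{"dx":0,"dy":0,"dz":0,"wx":0,"wy":0,"wz":0,"gripper":0.4},{"dx":0,"dy":0,"dz":0,"wx":0,"wy":0,"wz":0,"gripper":0.4}]' 25
```

```text
clock: 2.7
eef_pos: [433.4, -343.2, 13.9]
eef_rot: [3.141, 0.0, 1.871]
wrist_force: [-1.7, 1.0, 6.8]
finger_gap: 55.4
finger_force: 25.0
```

```bash
python3 -m inch '[{"dx":0,"dy":0,"dz":0.025,"wx":0,"wy":0,"wz":0,"gripper":0.4},{"dx":0.003,"dy":0.015,"dz":0.05,"wx":0,"wy":0,"wz":-1,"gripper":0.4},{"dx":0.01,"dy":0.045,"dz":0.06,"wx":0,"wy":0,"wz":-2,"gripper":0.4},{"dx":0.017,"dy":0.08,"dz":0.06,"wx":0,"wy":0,"wz":-3,"gripper":0.4},{"dx":0.025,"dy":0.115,"dz":0.06,"wx":0,"wy":0,"wz":-4,"gripper":0.4}]'
python3 -m inch '[{"dx":0.008,"dy":0.035,"dz":0,"wx":0,"wy":0,"wz":-1,"gripper":0.4},{"dx":0.015,"dy":0.07,"dz":0,"wx":0,"wy":0,"wz":-2,"gripper":0.4},{"dx":0.022,"dy":0.105,"dz":0,"wx":0,"wy":0,"wz":-2.9,"gripper":0.4},{"dx":0.029,"dy":0.14,"dz":0,"wx":0,"wy":0,"wz":-2.9,"gripper":0.4},{"dx":0.036,"dy":0.175,"dz":0,"wx":0,"wy":0,"wz":-2.9,"gripper":0.4}]'
python3 -m inch '[{"dx":0.007,"dy":0.032,"dz":0,"wx":0,"wy":0,"wz":0,"gripper":0.4},{"dx":0.012,"dy":0.06,"dz":0,"wx":0,"wy":0,"wz":0,"gripper":0.4},{"dx":0.0135,"dy":0.072,"dz":-0.02,"wx":0,"wy":0,"wz":0,"gripper":0.4},{"dx":0.0135,"dy":0.072,"dz":-0.04,"wx":0,"wy":0,"wz":0,"gripper":0.4},{"dx":0.0135,"dy":0.072,"dz":-0.045,"wx":0,"wy":0,"wz":0,"gripper":0.4}]'
```

```text
clock: 3.12
eef_pos: [458.2, -227.0, 73.9]
eef_rot: [3.141, 0.001, 1.799]
wrist_force: [1.2, 0.1, -2.0]
finger_gap: 55.8
finger_force: 25.0
clock: 3.53
eef_pos: [494.0, -51.2, 73.3]
eef_rot: [-3.141, -0.0, 1.75]
wrist_force: [0.8, -0.3, -1.8]
finger_gap: 55.1
finger_force: 25.0
clock: 3.95
eef_pos: [506.1, 19.9, 25.8]
eef_rot: [-3.138, -0.001, 1.752]
wrist_force: [-0.3, 1.1, -2.2]
finger_gap: 55.2
finger_force: 25.0
```

```bash
python3 -m inch '[{"dx":0,"dy":0,"dz":-0.005,"wx":0,"wy":0,"wz":0,"gripper":0.4},{"dx":0,"dy":0,"dz":-0.01,"wx":0,"wy":0,"wz":0,"gripper":0.4},{"dx":0,"dy":0,"dz":-0.0135,"wx":0,"wy":0,"wz":0,"gripper":0.4},{"dx":0,"dy":0,"dz":-0.015,"wx":0,"wy":0,"wz":0,"gripper":0.4},{"dx":0,"dy":0,"dz":-0.015,"wx":0,"wy":0,"wz":0,"gripper":0.4}]'
python3 -m inch '[{"dx":0,"dy":0,"dz":0,"wx":0,"wy":0,"wz":0,"gripper":0.7},{"dx":0,"dy":0,"dz":0,"wx":0,"wy":0,"wz":0,"gripper":0.8},{"dx":0,"dy":0,"dz":0,"wx":0,"wy":0,"wz":0,"gripper":1},{"dx":0,"dy":0,"dz":0,"wx":0,"wy":0,"wz":0,"gripper":1},{"dx":0,"dy":0,"dz":0,"wx":0,"wy":0,"wz":0,"gripper":1}]'
python3 -m inch '[{"dx":0,"dy":0,"dz":0,"wx":0,"wy":0,"wz":0,"gripper":1},{"dx":0,"dy":0,"dz":0.015,"wx":0,"wy":0,"wz":0,"gripper":1},{"dx":0,"dy":0,"dz":0.035,"wx":0,"wy":0,"wz":0,"gripper":1},{"dx":0,"dy":0,"dz":0.07,"wx":0,"wy":0,"wz":0,"gripper":1},{"dx":0,"dy":0,"dz":0.1,"wx":0,"wy":0,"wz":0,"gripper":1}]'
python3 - <<'E'
from h import *
s=manip.read_state();im=manip.camera("wrist");cv2.imwrite("pics/w3.png",im);print(s["eef_pos"],s["eef_rot"])
E
```

```text
clock: 4.37
eef_pos: [508.0, 18.6, 14.0]
eef_rot: [3.141, 0.0, 1.75]
wrist_force: [0.4, 0.3, -1.9]
finger_gap: 55.4
finger_force: 25.0
clock: 4.78
eef_pos: [507.8, 19.0, 13.6]
eef_rot: [3.141, 0.0, 1.75]
wrist_force: [1.0, 0.2, 0.1]
finger_gap: 85.4
finger_force: 0.0
clock: 5.2
eef_pos: [507.4, 19.0, 114.8]
eef_rot: [-3.141, -0.0, 1.75]
wrist_force: [1.3, -0.4, 0.4]
finger_gap: 93.9
finger_force: 0.0
[507.41524113  19.02086054 114.78921836] [-3.14086498e+00 -1.38001600e-04  1.75038954e+00]
```

View pics/w3.png

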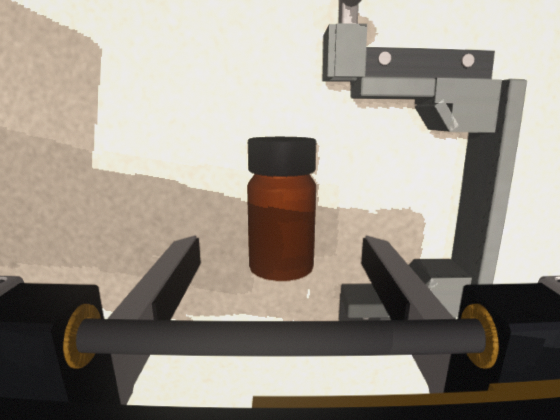

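Jar stands upright in the view, aligned with the rack: cap end (282,138), base (281,277). The left rail's top inner edge is at about row 96, columns 365–430, and the stop's inner top edge runs (503,100)→(483,285).

```bash
cat >> h.py <<'E'
O=np.array([670.1,50.0]);A=.18
def rk(p):
    q=np.asarray(p)[...,:2]-O;c,s=np.cos(A),np.sin(A)
    return np.round(np.stack([q[...,0]*c+q[...,1]*s,-q[...,0]*s+q[...,1]*c],-1),1)
E
python3 - <<'E'
from h import *
s=dict(eef_pos=np.array([507.5,19.0,114.5]),eef_rot=[3.1413,0,1.7504])
print("cap",rk(onz("wrist",[(282,138)],15,s)),"base",rk(onz("wrist",[(281,277)],50,s)))
print("left rail inner edge (y 86)",rk(onz("wrist",[(375,96),(430,96)],40,s)))
print("left rail outer edge (y 100)",rk(onz("wrist",[(375,77),(430,77)],40,s)))
print("stop inner (x 0)",rk(onz("wrist",[(503,100),(483,285)],50,s)))
E
```

```text
cap [[-164.3   56.4]] base [[-165.2  -51.6]]
left rail inner edge (y 86) [[-96.2  88.7]
 [-55.   89.3]]
left rail outer edge (y 100) [[-97.  102. ]
 [-56.3 102.7]]
stop inner (x 0) [[ -4.5  87.2]
 [  3.7 -60.8]]
```

```bash
python3 -m inch '[{"dx":-0.01,"dy":-0.001,"dz":0,"wx":0,"wy":0,"wz":-7,"gripper":0.64},{"dx":-0.02,"dy":-0.003,"dz":0,"wx":0,"wy":0,"wz":-14,"gripper":0.64},{"dx":-0.03,"dy":-0.004,"dz":0,"wx":0,"wy":0,"wz":-21,"gripper":0.64},{"dx":-0.04,"dy":-0.005,"dz":0,"wx":0,"wy":0,"wz":-28,"gripper":0.64},{"dx":-0.049,"dy":-0.0065,"dz":0,"wx":0,"wy":0,"wz":-35,"gripper":0.64}]'
python3 -m inch '[{"dx":0,"dy":0,"dz":0,"wx":0,"wy":0,"wz":-7,"gripper":0.64},{"dx":0,"dy":0,"dz":0,"wx":0,"wy":0,"wz":-14,"gripper":0.64},{"dx":0,"dy":0,"dz":0,"wx":0,"wy":0,"wz":-21,"gripper":0.64},{"dx":0,"dy":0,"dz":0,"wx":0,"wy":0,"wz":-28,"gripper":0.64},{"dx":0,"dy":0,"dz":0,"wx":0,"wy":0,"wz":-35,"gripper":0.64}]'
python3 -m inch '[{"dx":0,"dy":0,"dz":0,"wx":0,"wy":0,"wz":-7,"gripper":0.64},{"dx":0,"dy":0,"dz":-0.02,"wx":0,"wy":0,"wz":-14,"gripper":0.64},{"dx":0,"dy":0,"dz":-0.05,"wx":0,"wy":0,"wz":-20,"gripper":0.64},{"dx":0,"dy":0,"dz":-0.08,"wx":0,"wy":0,"wz":-20,"gripper":0.64},{"dx":0,"dy":0,"dz":-0.1,"wx":0,"wy":0,"wz":-20,"gripper":0.64}]'
```

```text
clock: 5.67
eef_pos: [458.1, 12.5, 113.3]
eef_rot: [-3.142, -0.0, 1.133]
wrist_force: [-0.1, -0.2, 0.0]
finger_gap: 63.8
finger_force: 0.0
clock: 6.08
eef_pos: [458.7, 12.5, 113.3]
eef_rot: [3.142, -0.0, 0.523]
wrist_force: [0.1, -0.2, 0.2]
finger_gap: 60.2
finger_force: 0.0
clock: 6.5
eef_pos: [457.8, 12.5, 11.2]
eef_rot: [-3.141, 0.002, 0.179]
wrist_force: [-0.3, 0.5, -0.0]
finger_gap: 60.4
finger_force: 0.0
```

```bash
python3 -m inch '[{"dx":0.005,"dy":0.0009,"dz":0,"wx":0,"wy":0,"wz":0,"gripper":0.64},{"dx":0.01,"dy":0.0018,"dz":0,"wx":0,"wy":0,"wz":0,"gripper":0.64},{"dx":0.015,"dy":0.0027,"dz":0,"wx":0,"wy":0,"wz":0,"gripper":0.64},{"dx":0.02,"dy":0.0036,"dz":0,"wx":0,"wy":0,"wz":0,"gripper":0.64},{"dx":0.025,"dy":0.0045,"dz":0,"wx":0,"wy":0,"wz":0,"gripper":0.64}]'
python3 -m inch '[{"dx":0.005,"dy":0.0009,"dz":0,"wx":0,"wy":0,"wz":0,"gripper":0.64},{"dx":0.01,"dy":0.0018,"dz":0,"wx":0,"wy":0,"wz":0,"gripper":0.64},{"dx":0.015,"dy":0.0027,"dz":0,"wx":0,"wy":0,"wz":0,"gripper":0.64},{"dx":0.02,"dy":0.0036,"dz":0,"wx":0,"wy":0,"wz":0,"gripper":0.64},{"dx":0.025,"dy":0.0045,"dz":0,"wx":0,"wy":0,"wz":0,"gripper":0.64}]'
python3 -m inch '[{"dx":0.005,"dy":0.0009,"dz":0,"wx":0,"wy":0,"wz":0,"gripper":0.64},{"dx":0.01,"dy":0.0018,"dz":0,"wx":0,"wy":0,"wz":0,"gripper":0.64},{"dx":0.015,"dy":0.0027,"dz":0,"wx":0,"wy":0,"wz":0,"gripper":0.64},{"dx":0.02,"dy":0.0036,"dz":0,"wx":0,"wy":0,"wz":0,"gripper":0.64},{"dx":0.025,"dy":0.0045,"dz":0,"wx":0,"wy":0,"wz":0,"gripper":0.64}]'
python3 -m inch '[{"dx":0.005,"dy":0.0009,"dz":0,"wx":0,"wy":0,"wz":0,"gripper":0.64},{"dx":0.01,"dy":0.0018,"dz":0,"wx":0,"wy":0,"wz":0,"gripper":0.64},{"dx":0.012,"dy":0.0022,"dz":0,"wx":0,"wy":0,"wz":0,"gripper":0.64},{"dx":0.012,"dy":0.0022,"dz":0,"wx":0,"wy":0,"wz":0,"gripper":0.64},{"dx":0.012,"dy":0.0022,"dz":0,"wx":0,"wy":0,"wz":0,"gripper":0.64}]'
python3 - <<'E'
from h import *
s=manip.read_state();im=manip.camera("wrist");cv2.imwrite("pics/w4.png",im)
t=manip.camera("top");cv2.imwrite("pics/t4.png",t)
print(s["eef_pos"],rk(s["eef_pos"]))
h=cv2.cvtColor(t,cv2.COLOR_BGR2HSV);m=((h[...,1]>110)&(h[...,0]<20)&(h[...,2]>20)).astype(np.uint8)
for c in cv2.findContours(m,0,2)[0]:
    if cv2.contourArea(c)>60: print(cv2.minAreaRect(c))
cv2.imwrite("pics/v4.png",np.hstack([cv2.resize(im,(400,300)),cv2.convertScaleAbs(cv2.resize(t[160:310,40:240],(400,300)),alpha=1.6)]))
E
```

```text
clock: 6.92
eef_pos: [485.1, 17.1, 14.7]
eef_rot: [3.141, -0.002, 0.18]
wrist_force: [0.2, 0.8, 0.1]
finger_gap: 60.3
finger_force: 0.0
clock: 7.33
eef_pos: [509.2, 21.6, 13.5]
eef_rot: [-3.142, -0.0, 0.18]
wrist_force: [0.1, 0.4, -0.1]
finger_gap: 60.2
finger_force: 0.0
clock: 7.75
eef_pos: [534.2, 26.1, 13.4]
eef_rot: [-3.142, 0.0, 0.179]
wrist_force: [0.0, -0.7, -0.6]
finger_gap: 60.3
finger_force: 0.1
clock: 8.17
eef_pos: [545.6, 28.2, 13.3]
eef_rot: [-3.142, 0.0, 0.18]
wrist_force: [0.1, -0.4, -0.6]
finger_gap: 60.2
finger_force: 0.0
[545.62118999  28.19710961  13.33267944] [-126.4    0.8]
((201.6967010498047, 126.3360595703125), (17.541051864624023, 69.01187896728516), 50.194427490234375)
```

View pics/v4.png

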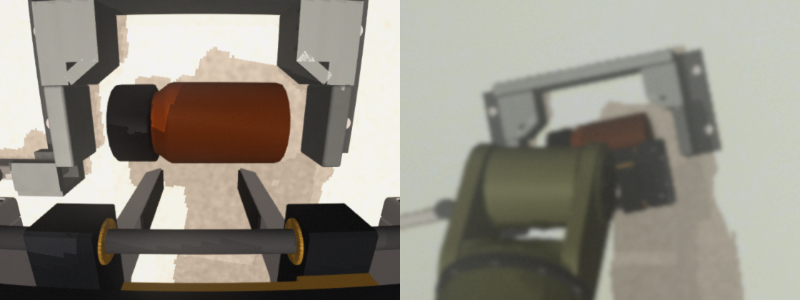

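The jar is in the wide bay, parallel to the stop and centred: it spans 106–290 in the left half, against cheeks at about 112/282. I'll push it home.

```bash
python3 -m inch '[{"dx":0.004,"dy":0.0007,"dz":0,"wx":0,"wy":0,"wz":0,"gripper":0.64},{"dx":0.008,"dy":0.0014,"dz":0,"wx":0,"wy":0,"wz":0,"gripper":0.64},{"dx":0.012,"dy":0.0022,"dz":0,"wx":0,"wy":0,"wz":0,"gripper":0.64},{"dx":0.016,"dy":0.0029,"dz":0,"wx":0,"wy":0,"wz":0,"gripper":0.64},{"dx":0.02,"dy":0.0036,"dz":0,"wx":0,"wy":0,"wz":0,"gripper":0.64}]'
python3 -m inch '[{"dx":0.004,"dy":0.0007,"dz":0,"wx":0,"wy":0,"wz":0,"gripper":0.64},{"dx":0.008,"dy":0.0014,"dz":0,"wx":0,"wy":0,"wz":0,"gripper":0.64},{"dx":0.012,"dy":0.0022,"dz":0,"wx":0,"wy":0,"wz":0,"gripper":0.64},{"dx":0.016,"dy":0.0029,"dz":0,"wx":0,"wy":0,"wz":0,"gripper":0.64},{"dx":0.02,"dy":0.0036,"dz":0,"wx":0,"wy":0,"wz":0,"gripper":0.64}]'
python3 -m inch '[{"dx":0.004,"dy":0.0007,"dz":0,"wx":0,"wy":0,"wz":0,"gripper":0.64},{"dx":0.008,"dy":0.0014,"dz":0,"wx":0,"wy":0,"wz":0,"gripper":0.64},{"dx":0.012,"dy":0.0022,"dz":0,"wx":0,"wy":0,"wz":0,"gripper":0.64},{"dx":0.016,"dy":0.0029,"dz":0,"wx":0,"wy":0,"wz":0,"gripper":0.64},{"dx":0.018,"dy":0.0033,"dz":0,"wx":0,"wy":0,"wz":0,"gripper":0.64}]'
python3 - <<'E'
from h import *
s=manip.read_state();im=manip.camera("wrist");cv2.imwrite("pics/w5.png",im)
print(s["eef_pos"],rk(s["eef_pos"]))
E
```

```text
clock: 8.68
eef_pos: [566.1, 31.9, 13.4]
eef_rot: [3.142, 0.0, 0.18]
wrist_force: [-0.9, -0.0, -0.9]
finger_gap: 60.4
finger_force: 0.0
clock: 9.1
eef_pos: [586.1, 35.5, 13.4]
eef_rot: [-3.142, 0.0, 0.18]
wrist_force: [-0.1, -0.5, -0.3]
finger_gap: 60.2
finger_force: 0.1
clock: 9.52
eef_pos: [604.2, 38.8, 13.4]
eef_rot: [3.142, -0.0, 0.18]
wrist_force: [-1.2, 0.8, 1.5]
finger_gap: 60.2
finger_force: 0.9
[604.22377387  38.7784849   13.44305606] [-66.8   0.8]
```

View pics/w5.png

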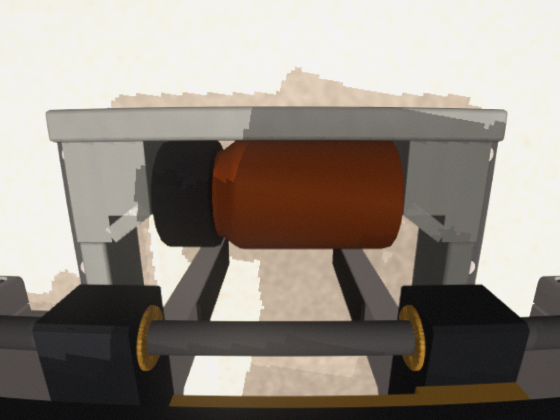

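The jar spans (152–403, 140–248), square and in the narrow bay, with its top edge hidden under the stop at row 138. I'll nudge it to feel contact with the stop.

```bash
python3 -m inch '[{"dx":0.001,"dy":0.0002,"dz":0,"wx":0,"wy":0,"wz":0,"gripper":0.64},{"dx":0.002,"dy":0.0004,"dz":0,"wx":0,"wy":0,"wz":0,"gripper":0.64},{"dx":0.003,"dy":0.0005,"dz":0,"wx":0,"wy":0,"wz":0,"gripper":0.64},{"dx":0.003,"dy":0.0005,"dz":0,"wx":0,"wy":0,"wz":0,"gripper":0.64},{"dx":0.003,"dy":0.0005,"dz":0,"wx":0,"wy":0,"wz":0,"gripper":0.64}]'
```

```text
clock: 9.98
eef_pos: [604.4, 38.8, 13.2]
eef_rot: [-3.141, 0.006, 0.18]
wrist_force: [-18.3, -2.9, 10.3]
finger_gap: 60.0
finger_force: 9.0
```

```bash
python3 -m inch '[{"dx":-0.003,"dy":-0.0005,"dz":0,"wx":0,"wy":0,"wz":0,"gripper":0.64},{"dx":-0.01,"dy":-0.0018,"dz":0,"wx":0,"wy":0,"wz":0,"gripper":0.64},{"dx":-0.03,"dy":-0.0054,"dz":0,"wx":0,"wy":0,"wz":0,"gripper":0.64},{"dx":-0.055,"dy":-0.0098,"dz":0,"wx":0,"wy":0,"wz":0,"gripper":0.64},{"dx":-0.07,"dy":-0.0125,"dz":0.02,"wx":0,"wy":0,"wz":0,"gripper":0.64}]'
python3 -m inch '[{"dx":0,"dy":0,"dz":0.035,"wx":0,"wy":0,"wz":7,"gripper":1},{"dx":0,"dy":-0.02,"dz":0.065,"wx":0,"wy":0,"wz":14,"gripper":1},{"dx":0.01,"dy":-0.055,"dz":0.09,"wx":0,"wy":0,"wz":21,"gripper":1},{"dx":0.017,"dy":-0.09,"dz":0.09,"wx":0,"wy":0,"wz":28,"gripper":1},{"dx":0.023,"dy":-0.125,"dz":0.09,"wx":0,"wy":0,"wz":35,"gripper":1}]'
python3 -m inch '[{"dx":0.007,"dy":-0.035,"dz":0,"wx":0,"wy":0,"wz":7,"gripper":1},{"dx":0.014,"dy":-0.07,"dz":0,"wx":0,"wy":0,"wz":14,"gripper":1},{"dx":0.021,"dy":-0.105,"dz":0,"wx":0,"wy":0,"wz":21,"gripper":1},{"dx":0.028,"dy":-0.14,"dz":0,"wx":0,"wy":0,"wz":28,"gripper":1},{"dx":0.035,"dy":-0.175,"dz":0,"wx":0,"wy":0,"wz":35,"gripper":1}]'
python3 -m inch '[{"dx":0.005,"dy":-0.03,"dz":0,"wx":0,"wy":0,"wz":5,"gripper":1},{"dx":0.01,"dy":-0.06,"dz":0,"wx":0,"wy":0,"wz":5,"gripper":1},{"dx":0.01,"dy":-0.06,"dz":0,"wx":0,"wy":0,"wz":5,"gripper":1},{"dx":0.01,"dy":-0.06,"dz":0,"wx":0,"wy":0,"wz":5,"gripper":1},{"dx":0.01,"dy":-0.06,"dz":0,"wx":0,"wy":0,"wz":5,"gripper":1}]'
python3 - <<'E'
from h import *
s=manip.read_state();im=manip.camera("wrist");t=manip.camera("top")
print(s["eef_pos"],s["eef_rot"])
cv2.imwrite("pics/w6.png",im)
cv2.imwrite("pics/v6.png",np.hstack([cv2.resize(im,(400,300)),cv2.convertScaleAbs(cv2.resize(t[160:310,40:240],(400,300)),alpha=1.6)]))
E
```

```text
clock: 10.4
eef_pos: [532.7, 26.5, 30.4]
eef_rot: [-3.14, 0.006, 0.179]
wrist_force: [-0.2, 0.4, 0.0]
finger_gap: 60.4
finger_force: 0.0
clock: 10.82
eef_pos: [560.4, -99.6, 125.6]
eef_rot: [3.138, -0.002, 0.797]
wrist_force: [1.2, -0.2, 1.0]
finger_gap: 89.7
finger_force: 0.0
clock: 11.23
eef_pos: [594.5, -274.9, 123.5]
eef_rot: [3.141, 0.0, 1.407]
wrist_force: [0.2, 0.4, -0.1]
finger_gap: 94.0
finger_force: 0.0
clock: 11.65
eef_pos: [604.5, -332.5, 123.2]
eef_rot: [-3.141, -0.0, 1.488]
wrist_force: [0.5, 0.1, 0.4]
finger_gap: 94.3
finger_force: 0.0
[ 604.45419519 -332.49888975  123.16998077] [-3.14128440e+00 -3.91053256e-04  1.48772390e+00]
```

View pics/v6.png

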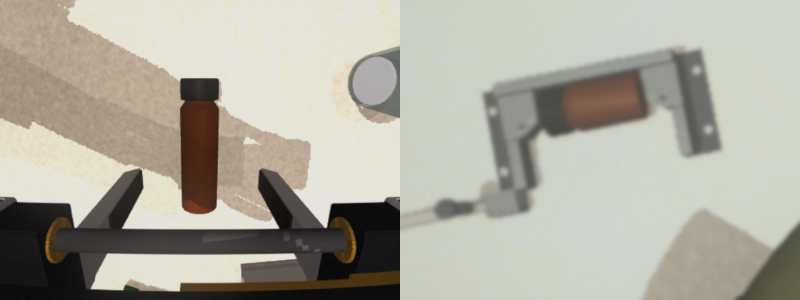

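The right half shows the jar home at the stop, square. The left half shows the tube aligned between the fingers, cap end at about (199,78) and base end at (199,213).

Run:
```python
from h import *
s=dict(eef_pos=np.array([604.5,-332.5,123.2]),eef_rot=[3.1414,0,1.4877])
a=onz("wrist",[(279.5,109)],30,s)[0];b=onz("wrist",[(279,298)],40,s)[0];print(a,b,np.linalg.norm(a-b),(a+b)/2)
```

```text
[ 610.34737168 -251.92999885   30.        ] [ 596.43720919 -412.60387592   40.        ] 161.5846137220439 [ 603.39229044 -332.26693738   35.        ]
```

```bash
python3 -m inch '[{"dx":0,"dy":0,"dz":-0.03,"wx":0,"wy":0,"wz":0,"gripper":1},{"dx":0,"dy":0,"dz":-0.065,"wx":0,"wy":0,"wz":0,"gripper":1},{"dx":0,"dy":0,"dz":-0.095,"wx":0,"wy":0,"wz":0,"gripper":1},{"dx":0,"dy":0,"dz":-0.112,"wx":0,"wy":0,"wz":0,"gripper":1},{"dx":0,"dy":0,"dz":-0.112,"wx":0,"wy":0,"wz":0,"gripper":0.7}]' 25
python3 -m inch '[{"dx":0,"dy":0,"dz":0,"wx":0,"wy":0,"wz":0,"gripper":0.3},{"dx":0,"dy":0,"dz":0,"wx":0,"wy":0,"wz":0,"gripper":0.3},{"dx":0,"dy":0,"dz":0,"wx":0,"wy":0,"wz":0,"gripper":0.3},{"dx":0,"dy":0,"dz":0,"wx":0,"wy":0,"wz":0,"gripper":0.3},{"dx":0,"dy":0,"dz":0,"wx":0,"wy":0,"wz":0,"gripper":0.3}]' 25
python3 -m inch '[{"dx":0,"dy":0,"dz":0,"wx":0,"wy":0,"wz":0,"gripper":0.3},{"dx":0,"dy":0,"dz":0,"wx":0,"wy":0,"wz":0,"gripper":0.3},{"dx":0,"dy":0,"dz":0,"wx":0,"wy":0,"wz":0,"gripper":0.3},{"dx":0,"dy":0,"dz":0,"wx":0,"wy":0,"wz":0,"gripper":0.3},{"dx":0,"dy":0,"dz":0,"wx":0,"wy":0,"wz":0,"gripper":0.3}]' 25
```

```text
clock: 12.17
eef_pos: [603.0, -330.9, 7.3]
eef_rot: [-3.136, -0.003, 1.489]
wrist_force: [-0.2, 0.5, 0.0]
finger_gap: 90.4
finger_force: 0.0
clock: 12.58
eef_pos: [605.1, -333.3, 12.7]
eef_rot: [3.14, 0.001, 1.488]
wrist_force: [-0.4, 0.1, -0.6]
finger_gap: 57.5
finger_force: 0.0
clock: 13.0
eef_pos: [604.8, -333.2, 11.8]
eef_rot: [3.141, 0.0, 1.488]
wrist_force: [-1.6, 0.2, 4.9]
finger_gap: 45.4
finger_force: 25.0
```

```bash
python3 -m inch '[{"dx":0,"dy":0,"dz":0.025,"wx":0,"wy":0,"wz":0,"gripper":0.3},{"dx":-0.01,"dy":0.015,"dz":0.05,"wx":0,"wy":0,"wz":3,"gripper":0.3},{"dx":-0.022,"dy":0.045,"dz":0.07,"wx":0,"wy":0,"wz":6,"gripper":0.3},{"dx":-0.035,"dy":0.08,"dz":0.07,"wx":0,"wy":0,"wz":9,"gripper":0.3},{"dx":-0.05,"dy":0.115,"dz":0.07,"wx":0,"wy":0,"wz":12,"gripper":0.3}]'
python3 -m inch '[{"dx":-0.012,"dy":0.035,"dz":0,"wx":0,"wy":0,"wz":1,"gripper":0.3},{"dx":-0.024,"dy":0.07,"dz":0,"wx":0,"wy":0,"wz":2,"gripper":0.3},{"dx":-0.035,"dy":0.105,"dz":0,"wx":0,"wy":0,"wz":3,"gripper":0.3},{"dx":-0.045,"dy":0.14,"dz":0,"wx":0,"wy":0,"wz":3,"gripper":0.3},{"dx":-0.047,"dy":0.175,"dz":0,"wx":0,"wy":0,"wz":3,"gripper":0.3}]'
python3 -m inch '[{"dx":0,"dy":0.03,"dz":0,"wx":0,"wy":0,"wz":0,"gripper":0.3},{"dx":0,"dy":0.055,"dz":0,"wx":0,"wy":0,"wz":0,"gripper":0.3},{"dx":0,"dy":0.0635,"dz":-0.02,"wx":0,"wy":0,"wz":0,"gripper":0.3},{"dx":0,"dy":0.0635,"dz":-0.04,"wx":0,"wy":0,"wz":0,"gripper":0.3},{"dx":0,"dy":0.0635,"dz":-0.055,"wx":0,"wy":0,"wz":0,"gripper":0.3}]'
python3 -m inch '[{"dx":0,"dy":0,"dz":-0.005,"wx":0,"wy":0,"wz":0,"gripper":0.3},{"dx":0,"dy":0,"dz":-0.01,"wx":0,"wy":0,"wz":0,"gripper":0.3},{"dx":0,"dy":0,"dz":-0.0135,"wx":0,"wy":0,"wz":0,"gripper":0.3},{"dx":0,"dy":0,"dz":-0.015,"wx":0,"wy":0,"wz":0,"gripper":0.3},{"dx":0,"dy":0,"dz":-0.015,"wx":0,"wy":0,"wz":0,"gripper":0.3}]'
python3 -m inch '[{"dx":0,"dy":0,"dz":0,"wx":0,"wy":0,"wz":0,"gripper":0.6},{"dx":0,"dy":0,"dz":0,"wx":0,"wy":0,"wz":0,"gripper":0.7},{"dx":0,"dy":0,"dz":0,"wx":0,"wy":0,"wz":0,"gripper":1},{"dx":0,"dy":0,"dz":0,"wx":0,"wy":0,"wz":0,"gripper":1},{"dx":0,"dy":0,"dz":0,"wx":0,"wy":0,"wz":0,"gripper":1}]'
python3 -m inch '[{"dx":0,"dy":0,"dz":0,"wx":0,"wy":0,"wz":0,"gripper":1},{"dx":0,"dy":0,"dz":0.015,"wx":0,"wy":0,"wz":0,"gripper":1},{"dx":0,"dy":0,"dz":0.035,"wx":0,"wy":0,"wz":0,"gripper":1},{"dx":0,"dy":0,"dz":0.07,"wx":0,"wy":0,"wz":0,"gripper":1},{"dx":0,"dy":0,"dz":0.1,"wx":0,"wy":0,"wz":0,"gripper":1}]'
```

```text
clock: 13.42
eef_pos: [554.3, -217.2, 82.2]
eef_rot: [3.14, 0.001, 1.699]
wrist_force: [1.2, 0.9, -2.6]
finger_gap: 45.4
finger_force: 25.0
clock: 13.83
eef_pos: [506.0, -41.6, 81.2]
eef_rot: [-3.141, -0.0, 1.749]
wrist_force: [0.6, -0.2, -2.0]
finger_gap: 45.4
finger_force: 25.0
clock: 14.25
eef_pos: [507.1, 21.3, 25.0]
eef_rot: [-3.141, -0.0, 1.751]
wrist_force: [0.3, -0.9, -1.5]
finger_gap: 45.2
finger_force: 25.0
clock: 14.67
eef_pos: [508.0, 20.2, 12.0]
eef_rot: [3.141, 0.0, 1.749]
wrist_force: [0.2, -0.1, -2.0]
finger_gap: 45.4
finger_force: 25.0
clock: 15.08
eef_pos: [507.8, 20.4, 11.6]
eef_rot: [3.141, 0.0, 1.75]
wrist_force: [0.0, -0.1, 0.3]
finger_gap: 75.3
finger_force: 0.0
clock: 15.5
eef_pos: [507.4, 20.4, 112.8]
eef_rot: [-3.141, -0.0, 1.75]
wrist_force: [1.2, -0.7, 0.9]
finger_gap: 94.1
finger_force: 0.0
```

```bash
python3 -m inch '[{"dx":-0.01,"dy":-0.001,"dz":0,"wx":0,"wy":0,"wz":-7,"gripper":0.8},{"dx":-0.02,"dy":-0.003,"dz":0,"wx":0,"wy":0,"wz":-14,"gripper":0.8},{"dx":-0.03,"dy":-0.004,"dz":0,"wx":0,"wy":0,"wz":-21,"gripper":0.8},{"dx":-0.04,"dy":-0.005,"dz":0,"wx":0,"wy":0,"wz":-28,"gripper":0.8},{"dx":-0.049,"dy":-0.0075,"dz":0,"wx":0,"wy":0,"wz":-35,"gripper":0.8}]'
python3 -m inch '[{"dx":0,"dy":0,"dz":0,"wx":0,"wy":0,"wz":-7,"gripper":0.8},{"dx":0,"dy":0,"dz":0,"wx":0,"wy":0,"wz":-14,"gripper":0.8},{"dx":0,"dy":0,"dz":0,"wx":0,"wy":0,"wz":-21,"gripper":0.8},{"dx":0,"dy":0,"dz":0,"wx":0,"wy":0,"wz":-28,"gripper":0.8},{"dx":0,"dy":0,"dz":0,"wx":0,"wy":0,"wz":-35,"gripper":0.8}]'
python3 -m inch '[{"dx":0,"dy":0,"dz":0,"wx":0,"wy":0,"wz":-7,"gripper":0.8},{"dx":0,"dy":0,"dz":-0.02,"wx":0,"wy":0,"wz":-14,"gripper":0.8},{"dx":0,"dy":0,"dz":-0.05,"wx":0,"wy":0,"wz":-20,"gripper":0.8},{"dx":0,"dy":0,"dz":-0.08,"wx":0,"wy":0,"wz":-20,"gripper":0.8},{"dx":0,"dy":0,"dz":-0.1,"wx":0,"wy":0,"wz":-20,"gripper":0.8}]'
python3 -m inch '[{"dx":0.005,"dy":0.0009,"dz":0,"wx":0,"wy":0,"wz":0,"gripper":0.8},{"dx":0.01,"dy":0.0018,"dz":0,"wx":0,"wy":0,"wz":0,"gripper":0.8},{"dx":0.015,"dy":0.0027,"dz":0,"wx":0,"wy":0,"wz":0,"gripper":0.8},{"dx":0.02,"dy":0.0036,"dz":0,"wx":0,"wy":0,"wz":0,"gripper":0.8},{"dx":0.025,"dy":0.0045,"dz":0,"wx":0,"wy":0,"wz":0,"gripper":0.8}]'
python3 -m inch '[{"dx":0.004,"dy":0.0007,"dz":0,"wx":0,"wy":0,"wz":0,"gripper":0.8},{"dx":0.008,"dy":0.0014,"dz":0,"wx":0,"wy":0,"wz":0,"gripper":0.8},{"dx":0.012,"dy":0.0022,"dz":0,"wx":0,"wy":0,"wz":0,"gripper":0.8},{"dx":0.016,"dy":0.0029,"dz":0,"wx":0,"wy":0,"wz":0,"gripper":0.8},{"dx":0.02,"dy":0.0036,"dz":0,"wx":0,"wy":0,"wz":0,"gripper":0.8}]'
python3 - <<'E'
from h import *
s=manip.read_state();im=manip.camera("wrist");t=manip.camera("top")
print(s["eef_pos"],rk(s["eef_pos"]))
cv2.imwrite("pics/v7.png",np.hstack([cv2.resize(im,(400,300)),cv2.convertScaleAbs(cv2.resize(t[160:310,40:240],(400,300)),alpha=1.6)]))
E
```

```text
clock: 15.92
eef_pos: [458.1, 13.0, 111.5]
eef_rot: [3.142, -0.0, 1.133]
wrist_force: [1.0, 0.3, -0.2]
finger_gap: 75.3
finger_force: 0.0
clock: 16.33
eef_pos: [458.7, 12.9, 111.5]
eef_rot: [3.142, -0.0, 0.522]
wrist_force: [-0.3, -0.1, 0.3]
finger_gap: 75.6
finger_force: 0.0
clock: 16.75
eef_pos: [457.8, 12.9, 9.3]
eef_rot: [-3.141, 0.001, 0.178]
wrist_force: [0.2, 0.3, -0.7]
finger_gap: 75.4
finger_force: 0.0
clock: 17.17
eef_pos: [485.1, 17.5, 12.7]
eef_rot: [3.141, -0.002, 0.179]
wrist_force: [-0.9, 0.2, -0.1]
finger_gap: 75.2
finger_force: 0.1
clock: 17.58
eef_pos: [504.1, 21.1, 11.5]
eef_rot: [-3.142, 0.0, 0.179]
wrist_force: [1.0, -0.7, 0.1]
finger_gap: 75.1
finger_force: 0.0
[504.05858789  21.06471     11.49065796] [-168.5    1.3]
```

View pics/v7.png

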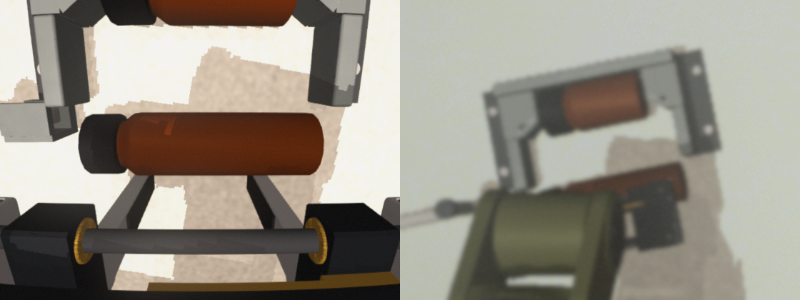

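The tube spans 79–323 in the left half (middle about 201, rail middle about 199). It is square and centred, so I'll push it home.

```bash
python3 -m inch '[{"dx":0.004,"dy":0.0007,"dz":0,"wx":0,"wy":0,"wz":0,"gripper":0.8},{"dx":0.008,"dy":0.0014,"dz":0,"wx":0,"wy":0,"wz":0,"gripper":0.8},{"dx":0.012,"dy":0.0022,"dz":0,"wx":0,"wy":0,"wz":0,"gripper":0.8},{"dx":0.016,"dy":0.0029,"dz":0,"wx":0,"wy":0,"wz":0,"gripper":0.8},{"dx":0.02,"dy":0.0036,"dz":0,"wx":0,"wy":0,"wz":0,"gripper":0.8}]'
python3 -m inch '[{"dx":0.004,"dy":0.0007,"dz":0,"wx":0,"wy":0,"wz":0,"gripper":0.8},{"dx":0.008,"dy":0.0014,"dz":0,"wx":0,"wy":0,"wz":0,"gripper":0.8},{"dx":0.012,"dy":0.0022,"dz":0,"wx":0,"wy":0,"wz":0,"gripper":0.8},{"dx":0.016,"dy":0.0029,"dz":0,"wx":0,"wy":0,"wz":0,"gripper":0.8},{"dx":0.02,"dy":0.0036,"dz":0,"wx":0,"wy":0,"wz":0,"gripper":0.8}]'
python3 -m inch '[{"dx":0.003,"dy":0.0005,"dz":0,"wx":0,"wy":0,"wz":0,"gripper":0.8},{"dx":0.006,"dy":0.0011,"dz":0,"wx":0,"wy":0,"wz":0,"gripper":0.8},{"dx":0.009,"dy":0.0016,"dz":0,"wx":0,"wy":0,"wz":0,"gripper":0.8},{"dx":0.012,"dy":0.0022,"dz":0,"wx":0,"wy":0,"wz":0,"gripper":0.8},{"dx":0.013,"dy":0.0023,"dz":0,"wx":0,"wy":0,"wz":0,"gripper":0.8}]'
```

```text
clock: 18.1
eef_pos: [524.1, 24.7, 11.4]
eef_rot: [-3.142, -0.0, 0.179]
wrist_force: [-0.1, -0.3, 0.3]
finger_gap: 75.3
finger_force: 0.1
clock: 18.52
eef_pos: [544.1, 28.3, 11.4]
eef_rot: [-3.142, 0.0, 0.179]
wrist_force: [-0.3, -0.4, -0.2]
finger_gap: 75.3
finger_force: 0.1
clock: 18.93
eef_pos: [557.1, 30.5, 11.5]
eef_rot: [3.142, -0.0, 0.179]
wrist_force: [-0.5, -0.1, 0.3]
finger_gap: 75.0
finger_force: 0.0
```

```bash
python3 -m inch '[{"dx":0.001,"dy":0.0002,"dz":0,"wx":0,"wy":0,"wz":0,"gripper":0.8},{"dx":0.002,"dy":0.0004,"dz":0,"wx":0,"wy":0,"wz":0,"gripper":0.8},{"dx":0.003,"dy":0.0005,"dz":0,"wx":0,"wy":0,"wz":0,"gripper":0.8},{"dx":0.003,"dy":0.0005,"dz":0,"wx":0,"wy":0,"wz":0,"gripper":0.8},{"dx":0.003,"dy":0.0005,"dz":0,"wx":0,"wy":0,"wz":0,"gripper":0.8}]'
python3 - <<'E'
from h import *
s=manip.read_state();im=manip.camera("wrist");cv2.imwrite("pics/w8.png",im);print(rk(s["eef_pos"]))
E
```

```text
clock: 19.35
eef_pos: [559.3, 30.9, 11.4]
eef_rot: [-3.141, 0.001, 0.179]
wrist_force: [-4.0, -0.6, 2.7]
finger_gap: 75.3
finger_force: 2.2
[-112.4    1.1]
```

View pics/w8.png

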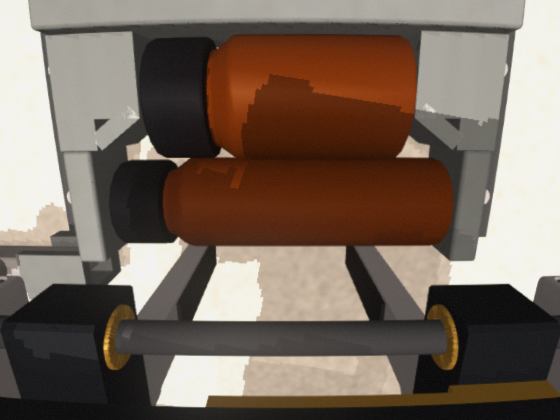

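Both bottles are home: the tube at (115–452, 160–245) touches the jar, square and centred between the rails. I'll look at no more pictures. Next is the bolt.

```bash
python3 -m inch '[{"dx":-0.003,"dy":-0.0005,"dz":0,"wx":0,"wy":0,"wz":0,"gripper":0.8},{"dx":-0.01,"dy":-0.0018,"dz":0,"wx":0,"wy":0,"wz":0,"gripper":0.8},{"dx":-0.03,"dy":-0.0054,"dz":0.005,"wx":0,"wy":0,"wz":0,"gripper":0.8},{"dx":-0.05,"dy":-0.009,"dz":0.03,"wx":0,"wy":0,"wz":0,"gripper":0.8},{"dx":-0.05,"dy":-0.009,"dz":0.065,"wx":0,"wy":0,"wz":0,"gripper":1}]'
python3 -m inch '[{"dx":0,"dy":0,"dz":0.03,"wx":0,"wy":0,"wz":0,"gripper":1},{"dx":0.002,"dy":0.02,"dz":0.048,"wx":0,"wy":0,"wz":0,"gripper":1},{"dx":0.008,"dy":0.055,"dz":0.048,"wx":0,"wy":0,"wz":0,"gripper":1},{"dx":0.015,"dy":0.09,"dz":0.048,"wx":0,"wy":0,"wz":0,"gripper":1},{"dx":0.0195,"dy":0.125,"dz":0.048,"wx":0,"wy":0,"wz":0,"gripper":1}]'
python3 -m inch '[{"dx":0,"dy":0.025,"dz":0,"wx":0,"wy":0,"wz":0,"gripper":1},{"dx":0,"dy":0.036,"dz":0,"wx":0,"wy":0,"wz":0,"gripper":1},{"dx":0,"dy":0.036,"dz":0,"wx":0,"wy":0,"wz":0,"gripper":1},{"dx":0,"dy":0.036,"dz":0,"wx":0,"wy":0,"wz":0,"gripper":1},{"dx":0,"dy":0.036,"dz":0,"wx":0,"wy":0,"wz":0,"gripper":1}]'
python3 - <<'E'
from h import *
s=manip.read_state();im=manip.camera("wrist");sd=manip.camera("side");cv2.imwrite("pics/w9.png",im);cv2.imwrite("pics/s9.png",sd)
print(s["eef_pos"],s["eef_rot"],rk(s["eef_pos"]),s["joints"])
T=np.eye(4);T[:3,:3]=Ro.from_euler("xyz",s["eef_rot"]).as_matrix();T[:3,3]=s["eef_pos"]
i=manip.camera_info("wrist");C=np.linalg.inv(T@i["tool_from_camera"])
P=np.array([[530.5,183.3,98,1]]).T;q=(C@P)[:3,0];print("expected head px",cv2.projectPoints(q.reshape(1,1,3),np.zeros(3),np.zeros(3),i["camera_matrix"],i["D"])[0].ravel())
E
```

```text
clock: 19.82
eef_pos: [505.1, 21.7, 74.4]
eef_rot: [-3.14, 0.007, 0.179]
wrist_force: [0.6, 0.2, -0.8]
finger_gap: 78.7
finger_force: 0.0
clock: 20.23
eef_pos: [529.3, 148.2, 125.1]
eef_rot: [-3.142, -0.002, 0.178]
wrist_force: [1.1, -0.5, -0.6]
finger_gap: 94.1
finger_force: 0.0
clock: 20.65
eef_pos: [529.2, 181.7, 124.4]
eef_rot: [3.141, 0.0, 0.178]
wrist_force: [-1.0, -0.2, -0.2]
finger_gap: 94.1
finger_force: 0.0
[529.15344067 181.69811366 124.43617713] [3.14140345e+00 4.76128405e-06 1.77950629e-01] [-115.1  154.8] [ 2.65387250e-01  3.98993901e-01  1.58464901e+00 -2.05310822e-04
  1.15797102e+00  1.65831532e+00]
expected head px [278.35241582 232.17779815]
```

Run:
```python
from h import *
im=cv2.imread("pics/w9.png");g=cv2.cvtColor(im,cv2.COLOR_BGR2GRAY)
n,l,st,c=cv2.connectedComponentsWithStats((g[150:310,205:355]<75).astype(np.uint8))
for k in range(1,n):
    if st[k,4]>150: print(st[k],c[k]+[205,150])
print(cv2.resize(g[160:310,210:350],(14,15),interpolation=cv2.INTER_AREA))
```

```text
[ 101    0   41   47 1405] [328.20355872 170.45836299]
[ 54  66  31  28 577] [274.85961872 228.71923744]
[[238 238 219 190 194 186 188 189 188 167 113  94  60  70]
 [238 238 218 186 187 191 184 193 189 166  66  63  60  74]
 [229 230 216 192 193 190 194 193 184 148  66  64  61  76]
 [159 156 158 156 155 153 151 152 142  98  98  96  99  89]
 [184 179 160 169 165 147  85 115 151 109 110 108 108 144]
 [219 217 219 218 218 156  76 137 200 100 101 100  99 151]
 [235 234 233 234 232  90  69  93 225 131 118 116 115 158]
 [236 235 235 235 213  74  72  71 226 235 190 175 175 173]
 [235 235 234 236 235 150 105 153 234 235 215 176 176 174]
 [236 234 233 234 235 235 233 235 234 235 229 175 172 173]
 [235 233 235 236 234 235 236 236 236 235 225 175 170 172]
 [237 237 238 238 234 235 235 235 235 234 225 171 172 172]
 [236 237 238 238 235 234 235 233 236 236 233 174 177 177]
 [237 237 237 238 238 234 237 238 237 237 236 191 187 186]
 [237 237 237 238 238 234 235 237 238 238 237 197 186 187]]
```

The head blob in the wrist image is at (275,229), within 4 px of the expected (278,232), so I'll go down and grip.

```bash
python3 -m inch '[{"dx":0,"dy":0,"dz":-0.02,"wx":0,"wy":0,"wz":0,"gripper":1},{"dx":0,"dy":0,"dz":-0.04,"wx":0,"wy":0,"wz":0,"gripper":1},{"dx":0,"dy":0,"dz":-0.055,"wx":0,"wy":0,"wz":0,"gripper":1},{"dx":0,"dy":0,"dz":-0.065,"wx":0,"wy":0,"wz":0,"gripper":0.8},{"dx":0,"dy":0,"dz":-0.065,"wx":0,"wy":0,"wz":0,"gripper":0.6}]' 15
python3 -m inch '[{"dx":0,"dy":0,"dz":0,"wx":0,"wy":0,"wz":0,"gripper":0.3},{"dx":0,"dy":0,"dz":0,"wx":0,"wy":0,"wz":0,"gripper":0.3},{"dx":0,"dy":0,"dz":0,"wx":0,"wy":0,"wz":0,"gripper":0.3},{"dx":0,"dy":0,"dz":0,"wx":0,"wy":0,"wz":0,"gripper":0.3},{"dx":0,"dy":0,"dz":0,"wx":0,"wy":0,"wz":0,"gripper":0.3}]' 15
python3 -m inch '[{"dx":0,"dy":0,"dz":0,"wx":0,"wy":0,"wz":0,"gripper":0.1},{"dx":0,"dy":0,"dz":0,"wx":0,"wy":0,"wz":0,"gripper":0.1},{"dx":0,"dy":0,"dz":0,"wx":0,"wy":0,"wz":0,"gripper":0.1},{"dx":0,"dy":0,"dz":0,"wx":0,"wy":0,"wz":0,"gripper":0.1},{"dx":0,"dy":0,"dz":0,"wx":0,"wy":0,"wz":0,"gripper":0.1}]' 15
```

```text
clock: 21.17
eef_pos: [528.4, 182.0, 57.7]
eef_rot: [3.141, 0.003, 0.178]
wrist_force: [-0.5, -0.1, -0.7]
finger_gap: 83.9
finger_force: 0.0
clock: 21.58
eef_pos: [529.4, 183.1, 60.0]
eef_rot: [-3.141, -0.001, 0.179]
wrist_force: [-0.3, 0.0, 0.3]
finger_gap: 50.5
finger_force: 0.0
clock: 22.0
eef_pos: [529.2, 183.1, 59.5]
eef_rot: [-3.141, -0.0, 0.179]
wrist_force: [-0.5, 0.2, 0.3]
finger_gap: 21.5
finger_force: 15.0
```

```bash
python3 -m inch '[{"dx":0.001,"dy":-0.006,"dz":0,"wx":0,"wy":0,"wz":0,"gripper":0.1},{"dx":0.0025,"dy":-0.014,"dz":0,"wx":0,"wy":0,"wz":0,"gripper":0.1},{"dx":0.004,"dy":-0.022,"dz":0,"wx":0,"wy":0,"wz":0,"gripper":0.1},{"dx":0.0055,"dy":-0.03,"dz":0,"wx":0,"wy":0,"wz":0,"gripper":0.1},{"dx":0.007,"dy":-0.038,"dz":0,"wx":0,"wy":0,"wz":0,"gripper":0.1}]'
python3 -m inch '[{"dx":0.0014,"dy":-0.008,"dz":0,"wx":0,"wy":0,"wz":0,"gripper":0.1},{"dx":0.0029,"dy":-0.016,"dz":0,"wx":0,"wy":0,"wz":0,"gripper":0.1},{"dx":0.0043,"dy":-0.024,"dz":0,"wx":0,"wy":0,"wz":0,"gripper":0.1},{"dx":0.0058,"dy":-0.032,"dz":0,"wx":0,"wy":0,"wz":0,"gripper":0.1},{"dx":0.0072,"dy":-0.04,"dz":0,"wx":0,"wy":0,"wz":0,"gripper":0.1}]'
```

```text
clock: 22.42
eef_pos: [536.3, 143.9, 59.5]
eef_rot: [-3.142, 0.0, 0.178]
wrist_force: [-0.5, 1.1, 1.1]
finger_gap: 21.5
finger_force: 15.0
clock: 22.83
eef_pos: [543.5, 104.1, 59.4]
eef_rot: [-3.142, 0.0, 0.179]
wrist_force: [-0.5, 2.0, -0.0]
finger_gap: 21.3
finger_force: 15.0
```

```bash
python3 -m inch '[{"dx":0.0014,"dy":-0.008,"dz":0,"wx":0,"wy":0,"wz":0,"gripper":0.1},{"dx":0.0029,"dy":-0.016,"dz":0,"wx":0,"wy":0,"wz":0,"gripper":0.1},{"dx":0.0043,"dy":-0.024,"dz":0,"wx":0,"wy":0,"wz":0,"gripper":0.1},{"dx":0.0058,"dy":-0.032,"dz":0,"wx":0,"wy":0,"wz":0,"gripper":0.1},{"dx":0.0072,"dy":-0.04,"dz":0,"wx":0,"wy":0,"wz":0,"gripper":0.1}]'
python3 -m inch '[{"dx":0.0011,"dy":-0.006,"dz":0,"wx":0,"wy":0,"wz":0,"gripper":0.1},{"dx":0.0022,"dy":-0.012,"dz":0,"wx":0,"wy":0,"wz":0,"gripper":0.1},{"dx":0.0033,"dy":-0.018,"dz":0,"wx":0,"wy":0,"wz":0,"gripper":0.1},{"dx":0.0043,"dy":-0.024,"dz":0,"wx":0,"wy":0,"wz":0,"gripper":0.1},{"dx":0.005,"dy":-0.028,"dz":0,"wx":0,"wy":0,"wz":0,"gripper":0.1}]'
python3 -m inch '[{"dx":0.0004,"dy":-0.002,"dz":0,"wx":0,"wy":0,"wz":0,"gripper":0.1},{"dx":0.0007,"dy":-0.004,"dz":0,"wx":0,"wy":0,"wz":0,"gripper":0.1},{"dx":0.0009,"dy":-0.005,"dz":0,"wx":0,"wy":0,"wz":0,"gripper":0.1},{"dx":0.0009,"dy":-0.005,"dz":0,"wx":0,"wy":0,"wz":0,"gripper":0.1},{"dx":0.0009,"dy":-0.005,"dz":0,"wx":0,"wy":0,"wz":0,"gripper":0.1}]'
python3 -c "
from h import *
print(rk(manip.read_state()['eef_pos']))"
```

```text
clock: 23.25
eef_pos: [550.8, 64.2, 59.5]
eef_rot: [3.142, -0.0, 0.179]
wrist_force: [1.4, 2.0, -0.3]
finger_gap: 21.5
finger_force: 15.0
clock: 23.67
eef_pos: [555.8, 36.3, 59.5]
eef_rot: [3.142, -0.0, 0.179]
wrist_force: [2.1, 3.4, -0.3]
finger_gap: 21.4
finger_force: 15.0
clock: 24.08
eef_pos: [556.6, 32.1, 59.5]
eef_rot: [3.142, -0.0, 0.179]
wrist_force: [4.1, 1.8, -0.4]
finger_gap: 21.6
finger_force: 15.0
[-114.8    2.7]
```

```bash
python3 -m inch '[{"dx":0.0002,"dy":-0.001,"dz":0,"wx":0,"wy":0,"wz":0,"gripper":0.1},{"dx":0.0004,"dy":-0.002,"dz":0,"wx":0,"wy":0,"wz":0,"gripper":0.1},{"dx":0.0005,"dy":-0.003,"dz":0,"wx":0,"wy":0,"wz":0,"gripper":0.1},{"dx":0.0007,"dy":-0.004,"dz":0,"wx":0,"wy":0,"wz":0,"gripper":0.1},{"dx":0.0007,"dy":-0.004,"dz":0,"wx":0,"wy":0,"wz":0,"gripper":0.1}]'
```

```text
clock: 24.5
eef_pos: [556.6, 31.5, 59.4]
eef_rot: [-3.136, 0.0, 0.18]
wrist_force: [0.2, 30.4, 2.5]
finger_gap: 21.8
finger_force: 15.0
```

```bash
python3 -m inch '[{"dx":-0.0005,"dy":0.0035,"dz":0,"wx":0,"wy":0,"wz":0,"gripper":0.1},{"dx":-0.0005,"dy":0.0035,"dz":0,"wx":0,"wy":0,"wz":0,"gripper":0.4},{"dx":-0.0005,"dy":0.0035,"dz":0,"wx":0,"wy":0,"wz":0,"gripper":0.6},{"dx":-0.0005,"dy":0.0035,"dz":0,"wx":0,"wy":0,"wz":0,"gripper":0.6},{"dx":-0.0005,"dy":0.0035,"dz":0,"wx":0,"wy":0,"wz":0,"gripper":0.6}]'
python3 -m inch '[{"dx":0,"dy":0,"dz":0.01,"wx":0,"wy":0,"wz":0,"gripper":0.6},{"dx":0,"dy":0,"dz":0.03,"wx":0,"wy":0,"wz":0,"gripper":0.6},{"dx":0,"dy":0,"dz":0.06,"wx":0,"wy":0,"wz":0,"gripper":0.6},{"dx":0,"dy":0,"dz":0.09,"wx":0,"wy":0,"wz":0,"gripper":0.6},{"dx":0,"dy":0,"dz":0.12,"wx":0,"wy":0,"wz":0,"gripper":0.6}]'
python3 -m inch '[{"dx":-0.03,"dy":-0.02,"dz":0,"wx":0,"wy":0,"wz":0,"gripper":0.6},{"dx":-0.05,"dy":-0.05,"dz":0,"wx":0,"wy":0,"wz":0,"gripper":0.6},{"dx":-0.07,"dy":-0.08,"dz":0,"wx":0,"wy":0,"wz":0,"gripper":0.6},{"dx":-0.09,"dy":-0.11,"dz":0,"wx":0,"wy":0,"wz":0,"gripper":0.6},{"dx":-0.1,"dy":-0.14,"dz":0,"wx":0,"wy":0,"wz":0,"gripper":0.6}]'
python3 -m inch '[{"dx":-0.01,"dy":-0.035,"dz":0,"wx":0,"wy":0,"wz":0,"gripper":0.6},{"dx":-0.02,"dy":-0.07,"dz":0,"wx":0,"wy":0,"wz":0,"gripper":0.6},{"dx":-0.03,"dy":-0.105,"dz":0,"wx":0,"wy":0,"wz":0,"gripper":0.6},{"dx":-0.03,"dy":-0.12,"dz":0,"wx":0,"wy":0,"wz":0,"gripper":0.6},{"dx":-0.03,"dy":-0.12,"dz":0,"wx":0,"wy":0,"wz":0,"gripper":0.6}]'
python3 - <<'E'
from h import *
t=manip.camera("top");cv2.imwrite("pics/t10.png",t)
h=cv2.cvtColor(t,cv2.COLOR_BGR2HSV);m=((h[...,1]>100)&(h[...,0]<20)&(h[...,2]>25)).astype(np.uint8)
m[:,230:]=0;m[:170]=0
for c in cv2.findContours(m,0,2)[0]:
    if cv2.contourArea(c)>60:
        r=cv2.minAreaRect(c);print(r,rk(onz("top",cv2.boxPoints(r),28)).tolist())
i=manip.camera_info("top")
w=O+np.array([-114*np.cos(A),-114*np.sin(A)])
q=cv2.projectPoints(np.array([[*w,98.]]),cv2.Rodrigues(i["R"])[0],i["t"],i["camera_matrix"],i["D"])[0].ravel();print("head expected if closed",q)
g=cv2.cvtColor(t,cv2.COLOR_BGR2GRAY);x,y=np.int32(q);print(g[y-8:y+9,x-10:x+11:1])
E
```

```text
clock: 24.92
eef_pos: [556.5, 31.1, 59.3]
eef_rot: [3.141, 0.001, 0.179]
wrist_force: [0.1, 0.1, -0.2]
finger_gap: 44.3
finger_force: 0.0
clock: 25.33
eef_pos: [556.4, 31.2, 181.6]
eef_rot: [3.141, -0.0, 0.179]
wrist_force: [0.8, -0.0, 0.1]
finger_gap: 56.4
finger_force: 0.0
clock: 25.75
eef_pos: [454.8, -109.7, 180.4]
eef_rot: [3.141, -0.0, 0.179]
wrist_force: [0.7, -0.5, -0.6]
finger_gap: 56.4
finger_force: 0.0
clock: 26.17
eef_pos: [426.0, -231.3, 180.1]
eef_rot: [3.141, -0.0, 0.175]
wrist_force: [-0.8, 0.1, -0.6]
finger_gap: 56.5
finger_force: 0.0
((145.63790893554688, 232.7092742919922), (11.833919525146484, 57.860774993896484), 78.9964599609375) [[-65.2, 54.6], [-66.6, -74.2], [-93.4, -74.2], [-91.9, 54.4]]
((139.99996948242188, 210.99998474121094), (15.124707221984863, 36.16777801513672), 80.53767395019531) [[-9.9, 33.4], [-12.8, -47.3], [-47.2, -46.4], [-44.2, 34.1]]
head expected if closed [136.36939181 248.26580829]
[[ 55  55  54  54  53  53  53  52  51  51  51  50  50  49  49  49  49  47
   46  46  45]
 [ 52  52  51  51  51  50  51  50  50  49  50  49  50  49  49  47  46  
[... 653 characters left out ...]
5  90  80  69  62  59  60  60  60  61  59  57  54  51  49  51
   53  59  75]
 [ 93  95  96  94  86  73  64  61  59  60  61  61  59  56  53  50  51  52
   54  63  78]
 [100 102 103 102  94  82  69  62  60  60  61  60  60  56  54  53  55  57
   63  72  84]
 [105 107 106 106 102  92  79  68  62  62  61  62  63  62  64  68  72  76
   83  91 100]
 [108 108 109 108 106  99  87  75  70  70  70  74  80  83  88  93  97 102
  107 110 114]
 [107 106 104 104 102  98  92  88  86  89  92  97 104 108 110 111 114 116
  117 118 119]
 [102 100  99  99 101 102 105 106 107 109 110 113 116 117 118 118 120 120
  120 120 120]
 [105 107 108 109 111 113 115 117 118 118 119 119 119 120 121 120 120 120
  120 120 120]]
```

```bash
python3 -c "
from cell import manip
print(manip.sign_off())"
```

```text
the job is handed in; nothing more can be done
None
```

The job is handed in but no verdict came back: jar and tube measure home (rack x about -28 and -79 mm), the bolt closed to its stop at about 26 s, and I viewed 12 pictures, two over the limit of 10.

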